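Open the bowl clamp on the preparation board

ROBOT

A 7-joint arm with a two-finger parallel gripper is mounted at the origin on the work surface. World frame = base frame: x ahead of the robot, y to its left, z up, the work surface at z = 0. Lengths are in mm, angles in rad, forces in N, time in s.
With the tool pointing down it reaches from about 400 to 875 mm from the base axis. Payload 4.4 kg.
Tool frame: the origin (TCP) lies where the fingers leave the gripper's body, on its centre line; the fingertips stand 73 mm ahead of it and the grasp point (between the pads) lies 54 mm ahead of it; z points along the fingers, y is the line along which they close (so a half turn about z gives the same grasp; the last joint's range is limited). The gripper opens to 85 mm and grips with 20 to 120 N. Pads are 22 mm wide; open, the fingers measure 114 mm over their backs; the gripper's body (76 mm by 85 mm) begins 54 mm behind the grasp point. The pads swing forward as they close: fully open they stand 13 mm farther back than shut.
Start: joints at [1.073, 0.628, 0.038, 1.517, -0.027, 0.996, -0.02], TCP at [272.055, -590.342, 303.913] pointing down, gripper open.
Joint ranges: [-3.06, 3.06], [-0.37, 2.12], [-1.25, 1.32], [0.18, 2.47], [-1.1, 4.24], [0.23, 1.98], [-2.94, 2.94]. Speed limits (rad/s): [2.57, 2.57, 3.14, 3.14, 3.14, 3.14, 3.14].

INTERFACE

Orientations are given as [roll, pitch, yaw] about the fixed x, y, z axes, in that order (R = Rz(yaw) Ry(pitch) Rx(roll)).
In Python, from cell import ctrl gives the robot as it stands.
- The arm moves only by the tool send_rows, never from a script. Its argument "rows" is a list that holds one entry, the list of rows, each a list of 6 numbers: the shift along the tool's x, y, z in cm, then the turn, a rotation vector about the tool's x, y, z in rad. In form: [[[tx, ty, tz, wx, wy, wz], ...]]. A call has 1 to 10 rows; each row is the pose to reach, as a shift and turn from the pose commanded when the call began, along the tool's axes at that moment; what a row does not reach only later rows make up. A row lasts 1/10 s, in which the tool goes at most 50 mm and 8.59 degrees, less where a joint would pass 70% of its speed; a pose out of reach is approached as far as the arm can. A call with a gripper value outside its range is refused whole. "grip" is the closure in counts, from 0 (fully open) to 255 (shut), set as the call begins (left out, the last holds). The fingers move at their own pace and stop on an object; the grip force is fixed at half the most. Time passes only in rows, so rows that repeat a pose let the fingers close. It gives the time, the measured TCP pose, the force, the opening and the grip force at its end, in the units of the state.
- ctrl.read_state(): the state, without advancing time (a new reading comes with each control period).
- ctrl.get_image(name): name is "scene" or "top" or "wrist"; returns a dict with "pixels" (480x640x3 uint8, red, green, blue), "fx", "fy", "cx", "cy" (pixels), "extrinsics" (4x4, takes a point from camera to world coordinates); the wrist camera has in their place "mount" (4x4, takes a point from camera to tool coordinates, whose origin is the TCP and whose axes are the flange's). Camera axes: x right, y up, looking along -z (the intrinsics and any distortion apply to the point x, -y, -z); pixel columns grow to the right and rows downward; lengths in mm; the calibration is good to about 2 mm. A picture is of the moment at which its call begins: read the wrist's pose just before it. There is no depth.
- ctrl.finish_job(): hands the job in; it is judged then, once.
The state is a dict: "clock": time; "qpos": joint angles; "qd": joint speeds; "tau": joint torques, N m; "eef_pos": TCP position; "tool_rot": TCP orientation; "force": force on the tool from outside, world axes, zero at the start; "torque": the same for the moment, N m; "width": finger opening in mm; "gripper_force": force on a finger pad.
Only numpy, scipy, OpenCV 4.12 (cv2) and the standard library are available. Lean on these libraries where they do the work, as an engineer would, in place of code of your own. Each camera call takes 0.05 s, during which the arm holds its last target. There are 200 camera calls.

TASK

The mixing bowl is held in the ratchet clamp of the preparation board: set it free. With a fingertip press down the mint-green release button on the sliding jaw and, keeping it pressed, push the jaw back along its toothed bar, away from the bowl, all the way to the end stop, then let go and draw clear. Work gently, without gripping or forcing the clamp; the bowl stays standing where it is, not lifted, and the other things are left alone.

Things in the scene. Friction and masses are not known exactly. Their poses are not given: they have to be found in the camera images.
- board: Preparation board fixed to the worktop: pale wood, 220 (its x) by 445 (its y) by 20 mm; origin at the centre of its underside, z up. Its clamp works along y at x = 0: a steel bar with ratchet teeth lies in a groove; the cream fixed jaw is at y = +200 mm, the bowl at +96 mm; the cream sliding jaw begins at y = 0 and opens towards -y. Jaws are 104 mm wide, tops 100 mm above the worktop.
- jaw (a joint): How far the sliding jaw is pushed back from the bowl, m: 0 clamped (the start), 0.090 fully back at the end stop. It slides along the board's -y with about 2.5 N of friction. With the release up the ratchet stops it from opening; with the release held down it slides freely. If the release comes up on the way, the ratchet catches at the next tooth (9 mm apart).
- release (a joint): How far the release button is pressed, m: 0 up, 0.008 fully down (hard stop). It moves straight down against a spring, 1.5 N at first, 5.5 N fully down. The ratchet is free from 0.0045 on. Let go, it springs up again, though it may stay part-way down where the ratchet rests on a tooth.
- release_top (a point): Centre of the top of the release button: mint green, 42 mm across the bar by 48 mm along it, on the sliding jaw's housing, 72 mm above the worktop when up; it travels with the jaw. Open on both sides; along the bar it lies between the jaw plate (41 mm from this point on the bowl side, top 100 mm above the worktop) and the thumb stop (30 mm on the other side).
- thumb_stop (a point): Centre of the face to push against: the upright cream thumb stop at the rear of the sliding jaw, 46 mm wide, 12 mm thick, top 100 mm above the worktop. This face looks to the bowl (board +y), 30 mm behind the release button's centre; this point is 86 mm above the worktop. It travels with the jaw.
- end_stop (a point): The dark steel end stop at the end of the bar, fixed to the board: the face that the rear of the sliding jaw meets when fully back, 33 mm above the worktop. 46 mm high, 56 mm wide.
- bowl_center (a point): Centre, half-way up, of the glass mixing bowl with a dark rim that stands loose on the board between the jaws: 190 mm across the rim, 85 mm high, empty, about 0.6 kg. Leave it standing there.
- jar_center (a point): Centre of a brown spice jar, 50 mm diameter, 88 mm high, standing on the worktop. Leave alone.
- cup_center (a point): Centre of a mint-green measuring mug, 72 mm diameter, 70 mm high, standing on the worktop. Leave alone.
- tin_center (a point): Centre of a steel baking-powder tin with a red label, 66 mm diameter, 100 mm high, standing on the worktop. Leave alone.
- spatula_center (a point): Middle of a mint-green spatula, 265 mm long, lying on the worktop beyond the fixed jaw. Leave alone.
There are look-alikes about, which are no part of the job. What is shaped like the part that bears bowl_center but purple, red or yellow is not meant.

How it is judged:
By the outcome, as a careful person would: the job done as asked, in the order asked, and still so for the second after the job is handed in, with the robot touching nothing.
It also fails if it takes over 35 s, if anything falls off the work surface, if the arm or the gripper's body presses on something with over 40 N, if the wrist force passes 120 N, or if a joint passes its speed limit or range.

## Working session

There is one attempt and no reset: what is moved stays moved. The work goes in short steps, Python scripts to look and compute and a tool call to move; the robot and the scene stay as the last step left them, time stands still between calls to the robot, and variables do not carry over. Pictures are saved under pics/ and viewed, at most 10 in all, crops included, and the job is handed in when it is done.

Besides the shell and the picture viewer there is one more tool, called after "Request:" as name(argument=value, ...) on one line, values as JSON. send_rows: Moves the arm, as the interface text tells. Its arguments: {"type":"object","properties":{"rows":{"type":"array","items":{"type":"array","items":{"type":"array","items":{"type":"number"}}}},"grip":{"type":"number"}},"required":["rows"]}

```bash
mkdir -p pics
cat > h.py <<'E'
import numpy as np, cv2
from cell import ctrl
def ray(im,u,v):
    E=np.array(im["extrinsics"]);d=np.array([(u-im["cx"])/im["fx"],-(v-im["cy"])/im["fy"],-1.])
    return E[:3,3],E[:3,:3]@d
def onz(im,u,v,z):
    o,d=ray(im,u,v);return o+d*(z-o[2])/d[2]
def save(im,n): cv2.imwrite("pics/"+n,cv2.cvtColor(im["pixels"],cv2.COLOR_RGB2BGR))
E
python3 - <<'E'
from h import *
import pickle
s=ctrl.read_state();print(s)
for n in("top","scene"):
    im=ctrl.get_image(n);save(im,n+".png");pickle.dump(im,open(n+".pkl","wb"))
    print({k:v for k,v in im.items() if k!="pixels"})
E
```

```text
{'clock': 0.0, 'qpos': array([ 1.07322475,  0.62936412,  0.03844024,  1.51839064, -0.0269973 ,
        0.99631397, -0.02001627]), 'qd': array([ 2.43938701e-03, -6.25659365e-04, -7.52324544e-04,  9.95275822e-05,
       -3.18934620e-03,  3.31784416e-04, -9.86590272e-04]), 'tau': array([ 4.29953379e-04, -5.63394642e+01,  1.22652389e+00, -1.93444151e+01,
        1.10906828e-02,  1.05803620e-02,  1.15426593e-05]), 'eef_pos': array([ 271.82928898, -589.8770098 ,  302.97003792]), 'tool_rot': array([-3.13963479e+00,  2.87168128e-05,  4.31757680e-01]), 'force': array([ 0.86512876, -0.62129093,  0.59341669]), 'torque': array([-0.03507656,  0.01412021,  0.02418534]), 'gripper_force': 0.0, 'width': 85.27423667073515}
{'fx': 593.0683875709746, 'fy': 593.0683875709746, 'cx': 318.6974776129152, 'cy': 243.9153317236233, 'extrinsics': array([[ 1.07182246e-03,  9.96222068e-01, -8.68357153e-02,
         4.80634638e+02],
       [-9.99839973e-01, -4.83040325e-04, -1.78828073e-02,
         4.41626110e+01],
       [-1.78571925e-02,  8.68409864e-02,  9.96062128e-01,
         1.64815057e+03],
       [ 0.00000000e+00,  0.00000000e+00,  0.00000000e+00,
         1.00000000e+00]])}
{'fx': 620.9194693969943, 'fy': 620.9194693969943, 'cx': 329.3953544476751, 'cy': 239.79658513242487, 'extrinsics': array([[-2.93340944e-01, -7.79055221e-01,  5.54097512e-01,
         1.32960665e+03],
       [ 9.55894409e-01, -2.30086289e-01,  1.82554590e-01,
         2.96256164e+02],
       [-1.47298665e-02,  5.83209450e-01,  8.12188259e-01,
         1.13235116e+03],
       [ 0.00000000e+00,  0.00000000e+00,  0.00000000e+00,
         1.00000000e+00]])}
```

View pics/top.png

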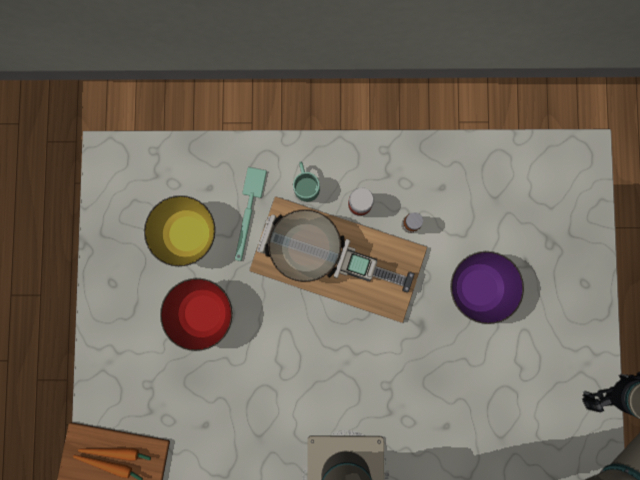

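View pics/scene.png

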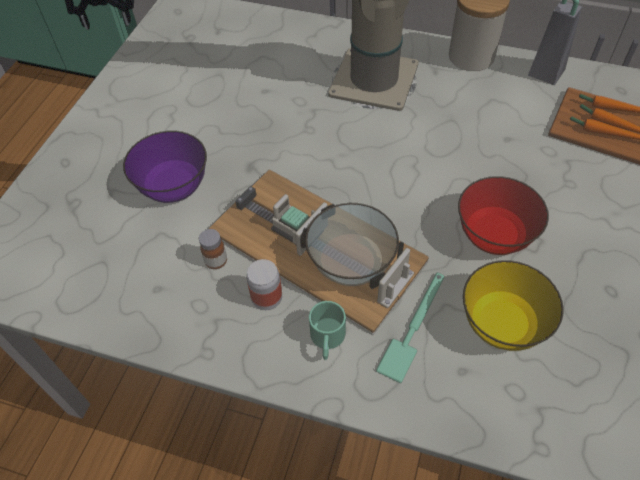

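The clamp board lies at top (340,258). Its glass bowl is at (305,245), the end stop at (408,282). There are three mint-green things in the top view: the button (358,264), the mug (306,186) and the spatula (250,210). The button fits, since it sits on the jaw housing between the bowl and the end stop. The purple, red and yellow bowls are decoys.

Run:
```python
from h import *
import pickle
T=pickle.load(open("top.pkl","rb"));S=pickle.load(open("scene.pkl","rb"))
def mint(im,box):
    h=cv2.cvtColor(im["pixels"],cv2.COLOR_RGB2HSV);m=cv2.inRange(h,(65,40,90),(95,255,255))
    k=np.zeros_like(m);x0,y0,x1,y1=box;k[y0:y1,x0:x1]=m[y0:y1,x0:x1]
    c=max(cv2.findContours(k,0,2)[0],key=cv2.contourArea);M=cv2.moments(c)
    return c,M['m10']/M['m00'],M['m01']/M['m00']
ct,u,v=mint(T,(335,245,385,285));cs,u2,v2=mint(S,(270,195,320,235))
print("top px",u,v,cv2.minAreaRect(ct),"scene",u2,v2)
print("top z72",onz(T,u,v,72),"scene z72",onz(S,u2,v2,72))
o1,d1=ray(T,u,v);o2,d2=ray(S,u2,v2)
A=np.array([d1,-d2]).T;t=np.linalg.lstsq(A,o2-o1,rcond=None)[0];print("tri",o1+t[0]*d1,o2+t[1]*d2)
# board
h=cv2.cvtColor(T["pixels"],cv2.COLOR_RGB2HSV);m=cv2.inRange(h,(8,70,90),(22,255,255))
k=np.zeros_like(m);k[190:330,240:440]=m[190:330,240:440]
pts=np.vstack([c.reshape(-1,2) for c in cv2.findContours(k,0,2)[0] if cv2.contourArea(c)>60])
r=cv2.minAreaRect(pts.astype(np.float32));b=cv2.boxPoints(r);W=np.array([onz(T,*p,20)[:2] for p in b]);print(b,W,W.mean(0))
for i in range(4):
    e=W[(i+1)%4]-W[i];print(np.linalg.norm(e),np.degrees(np.arctan2(e[1],e[0])))
a=cv2.cvtColor(T["pixels"][215:310,310:430],cv2.COLOR_RGB2BGR);c=cv2.cvtColor(S["pixels"][165:265,225:345],cv2.COLOR_RGB2BGR)
a=cv2.resize(a,(480,400),interpolation=2)[:, :390];c=cv2.resize(c,(480,400),interpolation=2)[:,:400]
cv2.imwrite("pics/crop.png",np.hstack([a,c]))
```

```text
top px 358.2539356605065 264.2368240930869 ((358.2500305175781, 264.25), (17.076295852661133, 15.495160102844238), 18.43494987487793) scene 294.06418918918916 216.94425675675674
top z72 [563.79167648 -32.71693848  72.        ] scene z72 [569.69685396 -33.19079319  72.        ]
tri [564.15211498 -33.05016763  65.16828313] [564.90689014 -35.26740677  65.31625454]
[[248.70003 270.9    ]
 [273.8     195.6    ]
 [427.40002 246.80002]
 [402.30005 322.1    ]] [[ 548.15055615  265.9119444 ]
 [ 757.44570089  198.35834112]
 [ 614.479145   -225.15631036]
 [ 409.14959647 -154.1070258 ]] [582.30624963  21.25173734]
219.92714004401807 -17.88837631625554
446.99451464540266 -108.65322608778156
217.2745367911454 160.9130689005805
442.42197292121114 71.688569316648
```

View pics/crop.png

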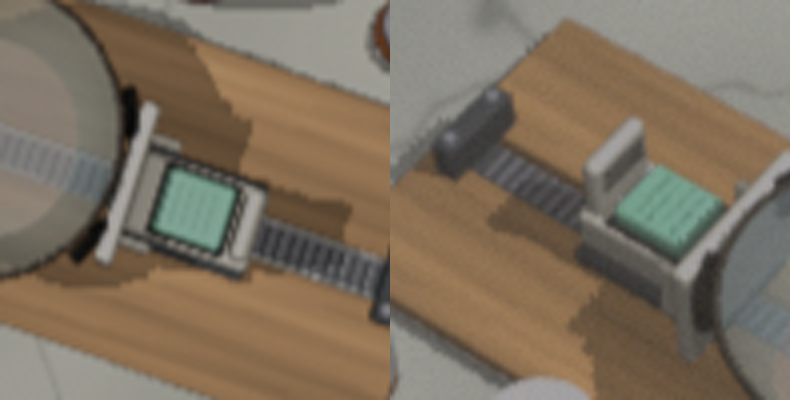

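Crop confirms the meant button: a mint pad between the jaw plate and the upright thumb stop, on the bar leading to the dark end stop. The point is about (564,-33,72). It lies 57 mm from the board centre along the -y axis, and the board measures 219×445 mm with its y axis at 71.6°, so everything is consistent. Moving above it with fingers shut.

Request:
send_rows(rows=[[[3,-2.3,0,0,0,0],[6,-4.6,0,0,0,0],[9,-6.9,0,0,0,0],[12,-9.2,0,0,0,0],[15,-11.5,0,0,0,0],[18,-13.8,0,0,0,0],[21,-16.1,0,0,0,0],[24,-18.4,0,0,0,0],[27,-20.7,0,0,0,0],[30,-23,0,0,0,0]]], grip=255)

```text
clock: 1.1
eef_pos: [448.6, -254.4, 303.7]
tool_rot: [-3.141, 0.0, 0.432]
force: [0.4, 0.7, 0.6]
width: 0.0
gripper_force: 0.0
```

Request:
send_rows(rows=[[[2.4,-1.8,0,0,0,-0.1],[4.8,-3.6,0,0,0,-0.2],[7.2,-5.4,0,0,0,-0.3],[9.6,-7.2,0,0,0,-0.4],[12,-9,0,0,0,-0.5],[14.4,-10.8,0,0,0,-0.6],[16.8,-12.6,0,0,0,-0.7],[19,-14.5,0,0,0,-0.818],[19,-14.5,0,0,0,-0.818],[19,-14.5,0,0,0,-0.818]]])

```text
clock: 2.1
eef_pos: [559.9, -44.3, 303.5]
tool_rot: [-3.141, 0.0, 1.25]
force: [0.1, 0.1, 0.6]
width: -0.3
gripper_force: 0.0
```

Request:
send_rows(rows=[[[0,0,2,0,0,0],[0,0,4,0,0,0],[0,0,6,0,0,0],[0,0,8,0,0,0],[0,0,10,0,0,0],[0,0,11,0,0,0],[0,0,11,0,0,0]]])

```text
clock: 2.8
eef_pos: [559.0, -45.8, 192.7]
tool_rot: [-3.139, 0.002, 1.248]
force: [-0.8, 0.3, -0.2]
width: -0.3
gripper_force: 0.0
```

Run:
```python
from h import *
s=ctrl.read_state();print(s["eef_pos"],s["tool_rot"],s["force"])
w=ctrl.get_image("wrist");S=ctrl.get_image("scene")
print({k:v for k,v in w.items() if k!="pixels"})
f=lambda a:cv2.resize(cv2.cvtColor(a,cv2.COLOR_RGB2BGR),(400,400),interpolation=2)
cv2.imwrite("pics/c2.png",np.hstack([f(w["pixels"][:,80:560]),f(S["pixels"][130:280,220:370])]))
h=cv2.cvtColor(w["pixels"],cv2.COLOR_RGB2HSV);m=cv2.inRange(h,(65,40,60),(95,255,255))
c=max(cv2.findContours(m,0,2)[0],key=cv2.contourArea);print(cv2.boundingRect(c),cv2.minAreaRect(c))
M=np.array(w["mount"]);y=s["tool_rot"]
from scipy.spatial.transform import Rotation as R
Rt=R.from_euler('xyz',y).as_matrix()
for p in list(cv2.boxPoints(cv2.minAreaRect(c)))+[cv2.minAreaRect(c)[0]]:
    d=Rt@M[:3,:3]@np.array([(p[0]-w["cx"])/w["fx"],-(p[1]-w["cy"])/w["fy"],-1]);o=Rt@M[:3,3]+s["eef_pos"]
    q=o+d*(72-o[2])/d[2];print(p,q,Rt.T@(q-s["eef_pos"]))
```

```text
[558.98239879 -45.81573875 192.66934893] [-3.13870142e+00  1.64041312e-03  1.24795270e+00] [-0.76787698  0.34818083 -0.18135062]
{'fx': 389.27027334206275, 'fy': 389.27027334206275, 'cx': 313.1882474315782, 'cy': 241.25128199277975, 'mount': array([[ 1.34428382e-03,  9.50331020e-01,  3.11238085e-01,
         8.02397576e+01],
       [ 9.99998959e-01, -1.11420142e-03, -9.17054370e-04,
        -9.28547968e-02],
       [-5.24723299e-04,  3.11238994e-01, -9.50331528e-01,
        -6.91998820e+01],
       [ 0.00000000e+00,  0.00000000e+00,  0.00000000e+00,
         1.00000000e+00]])}
(275, 200, 82, 89) ((315.5, 244.0), (88.0, 81.0), 90.0)
[275. 200.] [553.23810438  -2.3803132   72.        ] [ 39.56685773 -18.87927302 120.65969377]
[356. 200.] [591.35070289 -15.05239891  72.        ] [ 39.64122572  21.28455248 120.54344863]
[356. 288.] [577.80066123 -60.94062248  72.        ] [ -8.17516145  22.99347229 120.61694676]
[275. 288.] [536.72577821 -47.31083877  72.        ] [ -8.28113677 -20.28342789 120.74224439]
(315.5, 244.0) [565.06435814 -30.57564395  72.        ] [ 16.58026245   1.28140575 120.63911217]
```

View pics/c2.png

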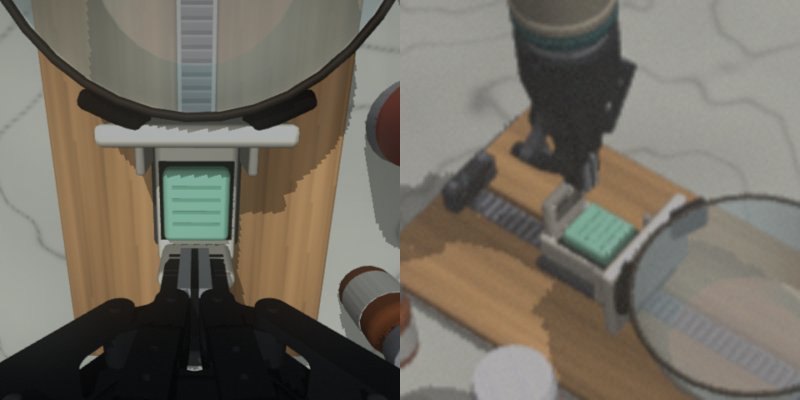

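The wrist view shows the shut fingers aligned over the bar, with the button (197,205 in the left half) 16 mm ahead of the fingers and 1 mm off sideways. The measured size is 48×42 mm, as described. I will shift 5 mm forward to clear the thumb stop and go down to just above the button.

Request:
send_rows(rows=[[[0.5,0.1,0.5,0,0,0],[0.5,0.1,1,0,0,0],[0.5,0.1,1.6,0,0,0],[0.5,0.1,2.2,0,0,0],[0.5,0.1,2.8,0,0,0],[0.5,0.1,3.4,0,0,0],[0.5,0.1,4.0,0,0,0],[0.5,0.1,4.3,0,0,0],[0.5,0.1,4.3,0,0,0],[0.5,0.1,4.3,0,0,0]]])

```text
clock: 3.9
eef_pos: [562.8, -40.3, 151.0]
tool_rot: [3.141, -0.0, 1.25]
force: [0.0, 0.1, 0.2]
width: -0.0
gripper_force: 0.0
```

Request:
send_rows(rows=[[[0,0,0.2,0,0,0],[0,0,0.4,0,0,0],[0,0,0.6,0,0,0],[0,0,0.8,0,0,0],[0,0,0.8,0,0,0],[0,0,0.8,0,0,0]]])

```text
clock: 4.5
eef_pos: [562.7, -40.3, 143.0]
tool_rot: [3.141, 0.0, 1.25]
force: [-0.8, -0.2, 1.6]
width: 0.1
gripper_force: 1.1
```

Request:
send_rows(rows=[[[0,0,0.1,0,0,0],[0,0,0.2,0,0,0],[0,0,0.3,0,0,0],[0,0,0.3,0,0,0],[0,0,0.3,0,0,0]]])

```text
clock: 5.0
eef_pos: [562.7, -40.3, 140.0]
tool_rot: [3.141, 0.0, 1.25]
force: [-0.9, -0.8, 3.7]
width: -0.4
gripper_force: 1.8
```

Request:
send_rows(rows=[[[0,0,0.1,0,0,0],[0,0,0.2,0,0,0],[0,0,0.25,0,0,0],[0,0,0.25,0,0,0],[0,0,0.25,0,0,0]]])

```text
clock: 5.5
eef_pos: [562.7, -40.3, 137.5]
tool_rot: [3.141, 0.0, 1.25]
force: [-0.4, -1.4, 5.2]
width: -0.1
gripper_force: 2.5
```

The button is about 7 mm down at 5 N. Now pushing back with the first 20 mm as a check.

Request:
send_rows(rows=[[[-0.2,0,0,0,0,0],[-0.4,0,0,0,0,0],[-0.6,0,0,0,0,0],[-0.8,0,0,0,0,0],[-1.0,0,0,0,0,0],[-1.2,0,0,0,0,0],[-1.4,0,0,0,0,0],[-1.6,0,0,0,0,0],[-1.8,0,0,0,0,0],[-2.0,0,0,0,0,0]]])

```text
clock: 6.5
eef_pos: [556.3, -59.4, 137.4]
tool_rot: [3.142, -0.0, 1.25]
force: [-0.2, 1.7, 5.4]
width: 0.1
gripper_force: 2.5
```

Run:
```python
from h import *
s=ctrl.read_state();print(s["eef_pos"],s["force"])
w=ctrl.get_image("wrist");S=ctrl.get_image("scene")
f=lambda a:cv2.resize(cv2.cvtColor(a,cv2.COLOR_RGB2BGR),(400,400),interpolation=2)
cv2.imwrite("pics/c3.png",np.hstack([f(w["pixels"][:,80:560]),f(S["pixels"][130:280,220:370])]))
```

```text
[556.31634956 -59.42119618 137.42377792] [-0.17887734  1.71244786  5.43143879]
```

View pics/c3.png

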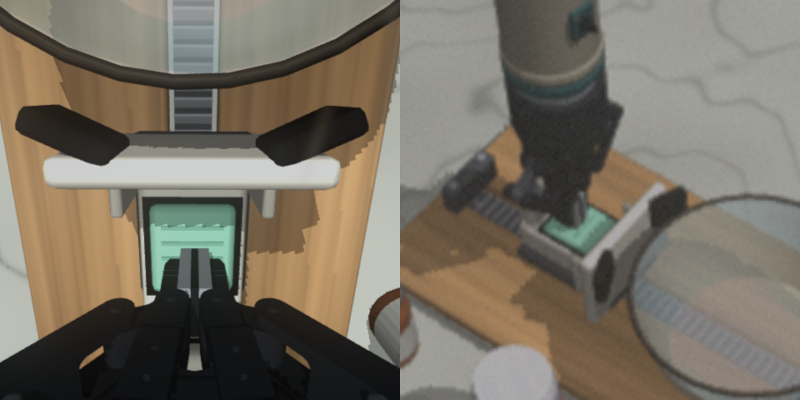

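The picture shows the jaw sliding clear of the bowl with the button sunk in the housing, the fingertips against the thumb stop, and the bowl standing. Continuing.

Request:
send_rows(rows=[[[-0.3,0,0,0,0,0],[-0.6,0,0,0,0,0],[-0.9,0,0,0,0,0],[-1.2,0,0,0,0,0],[-1.5,0,0,0,0,0],[-1.8,0,0,0,0,0],[-2.1,0,0,0,0,0],[-2.4,0,0,0,0,0],[-2.7,0,0,0,0,0],[-3,0,0,0,0,0]]])

```text
clock: 7.6
eef_pos: [546.8, -87.9, 137.4]
tool_rot: [-3.141, -0.0, 1.25]
force: [0.4, 2.8, 4.7]
width: 0.1
gripper_force: 2.5
```

Request:
send_rows(rows=[[[-0.3,0,0,0,0,0],[-0.6,0,0,0,0,0],[-0.9,0,0,0,0,0],[-1.2,0,0,0,0,0],[-1.5,0,0,0,0,0],[-1.8,0,0,0,0,0],[-2.1,0,0,0,0,0],[-2.4,0,0,0,0,0],[-2.7,0,0,0,0,0],[-3,0,0,0,0,0]]])

```text
clock: 8.6
eef_pos: [537.2, -116.4, 137.4]
tool_rot: [-3.141, 0.0, 1.25]
force: [-0.2, 2.7, 5.2]
width: 0.2
gripper_force: 2.5
```

Request:
send_rows(rows=[[[-0.2,0,0,0,0,0],[-0.4,0,0,0,0,0],[-0.6,0,0,0,0,0],[-0.8,0,0,0,0,0],[-0.9,0,0,0,0,0],[-1,0,0,0,0,0],[-1,0,0,0,0,0]]])

```text
clock: 9.3
eef_pos: [534.1, -125.9, 137.4]
tool_rot: [-3.141, 0.0, 1.25]
force: [-1.6, 3.1, 5.9]
width: 0.1
gripper_force: 2.5
```

Request:
send_rows(rows=[[[-0.1,0,0,0,0,0],[-0.2,0,0,0,0,0],[-0.3,0,0,0,0,0],[-0.3,0,0,0,0,0]]])

```text
clock: 9.7
eef_pos: [533.9, -128.7, 137.6]
tool_rot: [3.14, -0.0, 1.25]
force: [0.4, 2.7, 5.5]
width: -0.1
gripper_force: 2.4
```

Request:
send_rows(rows=[[[-0.1,0,0,0,0,0],[-0.2,0,0,0,0,0],[-0.2,0,0,0,0,0]]])

```text
clock: 10.0
eef_pos: [533.1, -130.7, 137.6]
tool_rot: [3.14, -0.0, 1.25]
force: [0.9, 2.7, 5.6]
width: -0.0
gripper_force: 2.4
```

Request:
send_rows(rows=[[[-0.1,0,0,0,0,0],[-0.2,0,0,0,0,0],[-0.2,0,0,0,0,0]]])

```text
clock: 10.3
eef_pos: [532.2, -132.6, 137.5]
tool_rot: [3.141, 0.0, 1.25]
force: [1.6, 2.9, 5.2]
width: -0.1
gripper_force: 2.4
```

Request:
send_rows(rows=[[[-0.1,0,0,0,0,0],[-0.2,0,0,0,0,0],[-0.2,0,0,0,0,0]]])

```text
clock: 10.6
eef_pos: [531.4, -134.5, 137.4]
tool_rot: [-3.142, 0.0, 1.25]
force: [2.6, 2.4, 4.6]
width: -0.2
gripper_force: 2.5
```

Request:
send_rows(rows=[[[-0.1,0,0,0,0,0],[-0.2,0,0,0,0,0],[-0.2,0,0,0,0,0]]])

```text
clock: 10.9
eef_pos: [530.6, -136.3, 137.4]
tool_rot: [-3.141, 0.0, 1.25]
force: [1.0, 3.7, 4.4]
width: -0.4
gripper_force: 2.5
```

Run:
```python
from h import *
s=ctrl.read_state();print(s["eef_pos"],s["force"])
w=ctrl.get_image("wrist");S=ctrl.get_image("scene")
f=lambda a:cv2.resize(cv2.cvtColor(a,cv2.COLOR_RGB2BGR),(400,400),interpolation=2)
cv2.imwrite("pics/c4.png",np.hstack([f(w["pixels"][:,80:560]),f(S["pixels"][150:270,220:340])]))
```

```text
[ 530.59548045 -136.26834428  137.38885316] [0.9783101  3.73051357 4.39774689]
```

View pics/c4.png

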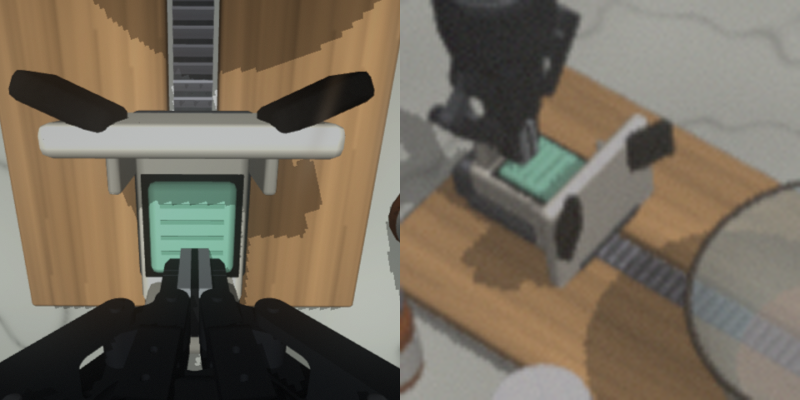

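```bash
cat >> h.py <<'E'
from scipy.spatial.transform import Rotation as R
def front(z=65):
    s=ctrl.read_state();w=ctrl.get_image("wrist")
    h=cv2.cvtColor(w["pixels"],cv2.COLOR_RGB2HSV);m=cv2.inRange(h,(65,40,60),(95,255,255))
    c=max(cv2.findContours(m,0,2)[0],key=cv2.contourArea);x,y,a,b=cv2.boundingRect(c)
    M=np.array(w["mount"]);Rt=R.from_euler('xyz',s["tool_rot"]).as_matrix()
    d=Rt@M[:3,:3]@np.array([(x+a/2-w["cx"])/w["fx"],-(y-w["cy"])/w["fy"],-1]);o=Rt@M[:3,3]+s["eef_pos"]
    q=o+d*(z-o[2])/d[2];t=Rt.T@(q-s["eef_pos"])
    c=q[:2]-24*np.array([.3157,.9489])
    print("box",x,y,a,b,"front tool x",t[0],"centre",c,"travel",(np.array([564.3,-32.])-c)@[.3157,.9489],s["force"])
E
python3 -c "
from h import *
front()"
```

```text
box 257 218 107 110 front tool x 43.05432665666782 centre [ 535.69813776 -117.9263536 ] travel 90.56512484125308 [1.45837563 2.56150983 5.55189496]
```

Request:
send_rows(rows=[[[-0.1,0,0,0,0,0],[-0.2,0,0,0,0,0],[-0.2,0,0,0,0,0]]])

```text
clock: 11.35
eef_pos: [530.2, -137.5, 137.4]
tool_rot: [-3.141, -0.001, 1.25]
force: [1.4, 4.6, 4.7]
width: -0.0
gripper_force: 3.5
```

```bash
python3 -c "
from h import *
front()"
```

```text
box 257 214 107 111 front tool x 44.583168047502994 centre [ 535.77822927 -117.644845  ] travel 90.27271643731287 [1.39853899 4.596147   4.67402514]
```

Request:
send_rows(rows=[[[-0.1,0,0,0,0,0],[-0.2,0,0,0,0,0],[-0.2,0,0,0,0,0],[-0.2,0,0,0,0,0]]])

```text
clock: 11.8
eef_pos: [530.2, -137.7, 137.4]
tool_rot: [3.141, -0.003, 1.252]
force: [1.6, 8.8, 4.7]
width: 0.0
gripper_force: 6.1
```

```bash
python3 -c "
from h import *
front()"
```

```text
box 257 214 107 111 front tool x 44.55447350604339 centre [ 535.70759056 -117.67147498] travel 90.32028626366298 [1.57255642 8.79156415 4.74614121]
```

The jaw is against the end stop: the push force rose to 9 N with no motion, and the measured travel is 90 mm. Easing the push, then lifting straight up.

Request:
send_rows(rows=[[[0.15,0,0,0,0,0],[0.25,0,0,0,0,0],[0.25,0,-0.4,0,0,0],[0.25,0,-0.9,0,0,0],[0.25,0,-1.4,0,0,0],[0.25,0,-2.4,0,0,0],[0.25,0,-4,0,0,0],[0.25,0,-6,0,0,0],[0.25,0,-8,0,0,0],[0.25,0,-10,0,0,0]]])

```text
clock: 12.85
eef_pos: [529.1, -139.6, 238.7]
tool_rot: [-3.14, 0.003, 1.248]
force: [-1.2, -0.2, 0.5]
width: -0.1
gripper_force: 0.0
```

Request:
send_rows(rows=[[[-3,0,-2,0,0,0],[-6,0,-4,0,0,0],[-9,0,-6,0,0,0],[-12,0,-6,0,0,0],[-15,0,-6,0,0,0],[-18,0,-6,0,0,0],[-18,0,-6,0,0,0]]])

```text
clock: 13.55
eef_pos: [469.3, -315.1, 297.8]
tool_rot: [-3.139, 0.006, 1.24]
force: [-0.8, -0.1, -0.4]
width: 0.0
gripper_force: 0.0
```

Run:
```python
from h import *
print(ctrl.read_state()["force"])
T=ctrl.get_image("top");S=ctrl.get_image("scene")
h=cv2.cvtColor(T["pixels"],cv2.COLOR_RGB2HSV);m=cv2.inRange(h,(65,40,90),(95,255,255));m[:245]=0;m[310:]=0;m[:,:335]=0;m[:,430:]=0
c=max(cv2.findContours(m,0,2)[0],key=cv2.contourArea);p=cv2.minAreaRect(c);q=onz(T,*p[0],72)[:2];print(p,q,np.linalg.norm(q-[563.8,-32.7]))
f=lambda a:cv2.resize(cv2.cvtColor(a,cv2.COLOR_RGB2BGR),(400,400),interpolation=2)
cv2.imwrite("pics/c5.png",np.hstack([f(T["pixels"][160:350,240:430]),f(S["pixels"][150:390,200:440])]))
```

```text
[-0.8074302  -0.08195847 -0.3983513 ]
((390.300048828125, 275.10003662109375), (17.076295852661133, 15.811387062072754), 18.43494987487793) [ 534.98941778 -117.42344171] 89.48805072981384
```

View pics/c5.png

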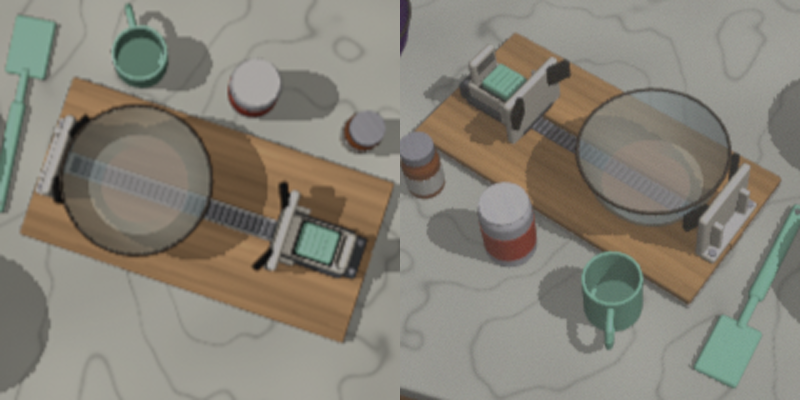

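The jaw (318,243 left half) is hard against the end stop after 89.5 mm of travel, with the bowl standing and the other things untouched. The arm is clear.

```bash
python3 -c "
from cell import ctrl
print(ctrl.finish_job())"
```

```text
the job is handed in; nothing more can be done
None
```

The sliding jaw is fully back at its end stop (89.5 mm measured against 90 mm), the bowl stands free where it was, the other things were left alone, the arm is clear, and the job is handed in at about 14 s on the robot's clock.

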